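# Line clearance: sort leftovers into post tin, plate carrier and tool tray

### The job

Clear the bench for the next batch by putting the four loose leftovers away with their own kind: stand the two loose lead posts upright, foot down, in the round tin beside the post already in it so that all three stand flat on its floor; lower the loose plate group upright into the free bay of the yellow carrier; and lay the scraper flat in the free compartment of the blue tool tray next to the pliers. Set everything down rather than dropping it, and leave the plate group already in the carrier, the pliers, the tape roll and the cell tester where they are.

Things in the scene. Friction and masses are not known exactly. Their poses are not given: they have to be found in the camera images.
- post_a: cast lead terminal post, dull grey, 70 mm tall, standing upright: round foot (flange) 29 mm across and 19 mm high, above it a plain round shank 17 to 20 mm across; about 0.19 kg; origin at the centre of its underside, z up the shank. One of the two loose posts on the bench.
- post_b: cast lead terminal post, dull grey, 70 mm tall, standing upright: round foot (flange) 29 mm across and 19 mm high, above it a plain round shank 17 to 20 mm across; about 0.19 kg; origin at the centre of its underside, z up the shank. The other loose post on the bench.
- post_c: cast lead terminal post, dull grey, 70 mm tall, standing upright: round foot (flange) 29 mm across and 19 mm high, above it a plain round shank 17 to 20 mm across; about 0.19 kg; origin at the centre of its underside, z up the shank. The one that already stands in the tin, loose, against the wall on some side.
- group_a: lead plate group standing upright: dark grey plates and white separators, 28 mm thick (its x) x 118 mm long (its y; 127 with the separator edges) x 132 mm high (z), with two cast straps and posts on top to 145 mm; about 0.8 kg; origin at the centre of its underside. The loose one on the bench; grip it across its thickness near the top.
- group_b: lead plate group standing upright: dark grey plates and white separators, 28 mm thick (its x) x 118 mm long (its y; 127 with the separator edges) x 132 mm high (z), with two cast straps and posts on top to 145 mm; about 0.8 kg; origin at the centre of its underside. The one already in the carrier's second bay; to be left there.
- scraper: scraper lying flat on the bench, 200 mm long along its y, 16 mm thick (z): wooden handle 22 mm wide from y = 0 to y = +100 mm, steel blade up to 58 mm wide and 5 mm thick, from y = 0 to y = -100 mm; about 0.11 kg; origin at the middle of its length, on the underside.
- post_tin: round open steel tin, fixed to the bench, 32 mm high, rim 80 mm across outside, inner floor 70 mm across and 3 mm above its underside, wall 2.5 mm; three posts fit as a close triangle, each 17 to 20 mm from its axis. Origin at the centre of its underside, z up.
- carrier: yellow steel pan, fixed, 140 mm (x) x 142 mm (y) x 22 mm high, floor 3 mm thick; four dark round-bar hoops (bar 6 mm, 75 mm high, 98 mm long) form two bays, each 36 mm wide (x) between the bars and 136 mm long (y) between the pan walls; bay centres at x = -32 mm (free) and +32 mm (holds group_b). Origin at the centre of its underside.
- free_bay (a point): centre of the floor of the carrier's free bay, axes as the carrier's: a plate group stands there with its thickness along x and its length along y.
- tool_tray: blue sheet-steel tool tray, fixed to the bench, 232 mm (x) x 176 mm (y) x 30 mm high, walls and floor 3 mm, a divider along x in the middle makes two compartments 226 mm x 83 mm; the one at y < 0 is free, the one at y > 0 holds the pliers. Origin at the centre of its underside.
- free_compartment (a point): centre of the floor of the tray's free compartment, axes as the tray's (long side along x).
- pliers: pliers with red handles, 181 mm long (y), 73 mm wide, 12 mm thick, lying in the tray's other compartment; to be left there.
- tape: roll of yellowish tape lying flat, 100 mm across, 25 mm high; bystander, origin at the centre of its underside.
- tester: hand-held cell tester, 145 x 68 x 42 mm, dark with a round dial, lying flat; bystander, origin at the centre of its underside.

How it is judged:
By the outcome, as a careful person would: the job done as asked, in the order asked, and still so for the second after the job is handed in, with the robot touching nothing.
It also fails if it takes over 72 s, if anything falls off the work surface, if the arm or the gripper's body presses on something with over 40 N, if the wrist force passes 120 N, or if a joint passes its speed limit or range.

### The arm

A 6-joint arm with a two-finger parallel gripper is mounted at the origin on the work surface; the furniture and walls round the work are solid. World frame = base frame: x ahead of the robot, y to its left, z up, the work surface at z = 0. Lengths are in mm, angles in rad, forces in N, time in s.
With the tool pointing down it reaches from about 300 to 775 mm from the base axis. Payload 14.6 kg.
Tool frame: the origin (TCP) lies on the centre line of the jaws, within the pads' length; the fingertips stand 19 mm ahead of it and the grasp point (between the pads) is the TCP (bot.tip_reach is the distance from the TCP to the fingertips, in mm); z points along the fingers, y is the line along which they close (so a half turn about z gives the same grasp; the last joint's range is limited). The gripper opens to 85 mm and grips with 20 to 120 N. Pads are 22 mm wide; open, the fingers measure 114 mm over their backs; the gripper's body (76 mm by 85 mm) begins 54 mm behind the grasp point. The pads swing forward as they close: fully open they stand 13 mm farther back than shut.
Start: joints at [-1.35, 0.3, 1.521, -0, 1.321, -0.067], TCP at [156.107, -527.371, 250.281] pointing down, gripper open.
Joint ranges: [-3.03, 3.03], [-0.79, 2.21], [0.23, 2.52], [-1.04, 4.18], [0, 3.07], [-2.55, 2.55]. Speed limits (rad/s): [2.22, 2.22, 2.57, 3.14, 3.14, 3.14].

### API

Orientations are given as a unit quaternion [w, x, y, z].
In Python, from rig import bot gives the robot as it stands. Calls block until the motion is done:
- bot.move_to(position, orientation): joint-space move of the TCP to a pose.
- bot.servo_line(position, attitude=None, speed=150, until_force=None): straight line of the TCP; attitude=None keeps the orientation; speed is the mean speed in mm/s. With until_force (N) it stops when the force on the tool has changed by that much, and returns True; else False.
- bot.move_joints(angles): joint-space move.
- bot.move_gripper(opening, grip_force=None): finger opening in mm; grip_force is the grip in N (None keeps the last); returns when the fingers have stopped.
- bot.dwell(seconds).
- bot.ik(position, orientation): joint angles nearest the present ones, or None.
- bot.read_state(): the state.
- bot.read_camera(name): name is "scene" or "top"; returns a dict with "image" (400x640x3 uint8, blue, green, red), "depth" (400x640 float32, mm along the optical axis (not along the pixel's ray), 0 where there is no reading), "fovy" (degrees; the focal length in pixels is half the picture's height over the tangent of half this angle, whatever the lens; pixels are square), "cx", "cy" (the principal point, pixels), "k1" (the pictures are not rectified: a ray, as slopes to the right and down, at radius r is drawn at 1 + k1 r^2 times it, then the intrinsics apply), "eye" and "attitude" of the camera in the world. Camera axes: x right, y down, z forward; pixel columns grow to the right and rows downward; lengths in mm; the calibration is good to about 2 mm. A picture is of the moment at which its call begins.
A pose or a line that the arm cannot do raises bot.MotionError and nothing moves.
- bot.finish_job(): hands the job in; it is judged then, once.
The state is a dict: "clock": time; "joint_positions": joint angles; "qvel": joint speeds; "effort": joint torques, N m; "ee_pos": TCP position; "tool_rot": TCP orientation; "ft_force": force on the tool from outside, world axes, zero at the start; "moment": the same for the moment, N m; "grip_width": finger opening in mm; "grip_force": force on a finger pad.
Only numpy, scipy, OpenCV 4.12 (cv2) and the standard library are available. Lean on these libraries where they do the work, as an engineer would, in place of code of your own. Each camera call takes 0.05 s, during which the arm holds its last target. There are 200 camera calls.

## Working session

There is one attempt and no reset: what is moved stays moved. The work goes in short steps, each a Python script; the robot and the scene stay as the last script left them, time stands still between calls to the robot, and variables do not carry over. Pictures are saved under pics/ and viewed, at most 12 in all, crops included, and the job is handed in when it is done.

```bash
ls; mkdir -p pics
cat > h.py <<'E'
import numpy as np, cv2
from rig import bot
from scipy.spatial.transform import Rotation as R
def rot(q): return R.from_quat([q[1],q[2],q[3],q[0]]).as_matrix()
def cloud(c):
    d=c["depth"]; h,w=d.shape; f=h/2/np.tan(np.radians(c["fovy"])/2)
    K=np.array([[f,0,c["cx"]],[0,f,c["cy"]],[0,0,1]])
    u,v=np.meshgrid(np.arange(w),np.arange(h))
    p=cv2.undistortPoints(np.stack([u,v],-1).reshape(-1,1,2).astype(np.float64),K,np.array([c["k1"],0,0,0.])).reshape(h,w,2)
    P=np.dstack([p*d[...,None],d])
    W=P@rot(c["attitude"]).T+np.array(c["eye"]); W[d==0]=np.nan
    return W
def down(yaw):  # tool y axis (closing) at angle yaw in world, z down
    y=np.array([np.cos(yaw),np.sin(yaw),0]); z=np.array([0,0,-1.]); x=np.cross(y,z)
    q=R.from_matrix(np.stack([x,y,z],1)).as_quat(); return [q[3],q[0],q[1],q[2]]
E
python3 - <<'E'
from h import *
for n in("scene","top"):
    c=bot.read_camera(n); np.savez(n+"0.npz",**{k:v for k,v in c.items()})
    cv2.imwrite(f"pics/{n}0.png",c["image"]); print(n,c["eye"],c["fovy"],c["k1"],c["attitude"])
print(bot.read_state())
E
```

```text
pics
scene [-376.67558672  528.54037162  632.11764932] 46.55994102770903 0.04464285928839502 [ 0.26214642 -0.44022127  0.73675364 -0.44122393]
top [ 385.59615546   14.02598256 1032.42144445] 54.814145141415224 -0.01771011975085081 [ 0.05975983 -0.69401812  0.71409314 -0.06955999]
{'clock': 0.1, 'joint_positions': array([-1.34959974e+00,  3.00422628e-01,  1.52155152e+00, -1.53562110e-05,
        1.32071393e+00, -6.65879692e-02]), 'qvel': array([-0.00070044,  0.0002327 , -0.00156693,  0.00040454, -0.0001665 ,
        0.00049327]), 'effort': array([ 2.51212776e-03, -5.44374919e+01, -3.62371194e+01, -3.13813769e-05,
        3.02725377e-03,  1.98725473e-05]), 'ee_pos': array([ 156.06096875, -527.18079487,  249.76040046]), 'tool_rot': array([-5.45500053e-04,  9.89664934e-01,  1.43398109e-01, -4.97142023e-05]), 'ft_force': array([-0.88063899, -0.21131305,  0.29928168]), 'moment': array([ 0.03295212, -0.04811879,  0.01270423]), 'grip_force': 0.0, 'grip_width': 85.78811672378252}
```

View pics/top0.png

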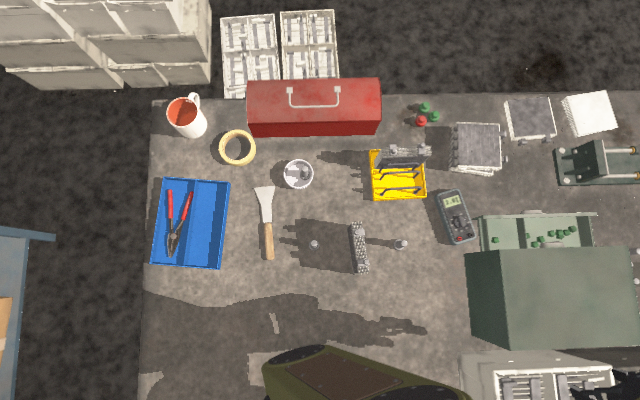

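View pics/scene0.png

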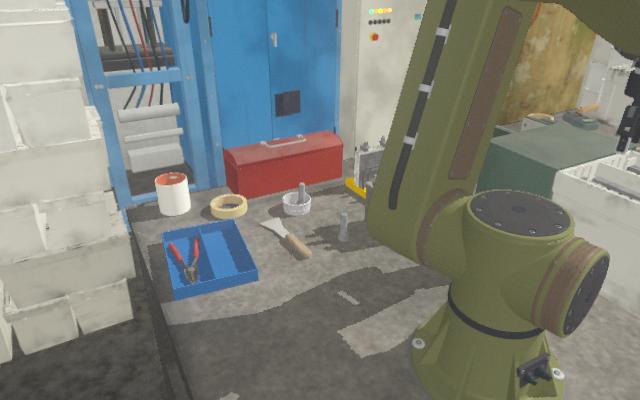

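The top view shows loose posts at (314,244) and (400,244), the loose group at (360,247) between them, the tin at (298,174) and the carrier at (397,175) with its free bay on the lower side. The tray is at (190,223) and the scraper at (266,222). Next I measure these with the depth image.

```bash
cat > meas.py <<'E'
from h import *
import sys
c=dict(np.load(sys.argv[1])); W=cloud(c); hsv=cv2.cvtColor(c["image"],cv2.COLOR_BGR2HSV)
def sel(u0,v0,u1,v1,zl,zh,m=None):
    M=np.zeros(W.shape[:2],bool); M[v0:v1,u0:u1]=1
    M&=(W[...,2]>zl)&(W[...,2]<zh)
    if m is not None: M&=m
    return W[M]
def rep(n,P):
    if len(P)<5: print(n,"few",len(P));return
    (cx,cy),(w,h),a=cv2.minAreaRect(P[:,:2].astype(np.float32))
    print(n,len(P),"mean",P.mean(0).round(1),"rect",np.round([cx,cy,w,h,a],1),"z",np.round(np.percentile(P[:,2],[5,50,95]),1))
rep("table",sel(230,270,300,285,-20,20))
rep("postL top",sel(300,232,328,258,60,80)); rep("postR top",sel(385,230,412,256,60,80))
rep("postL foot",sel(300,232,328,258,8,30)); rep("postR foot",sel(385,230,412,256,8,30))
rep("grpA",sel(340,212,378,280,110,160)); rep("grpA plates",sel(340,212,378,280,120,136))
rep("grpB",sel(365,138,440,172,120,160))
rep("tin rim",sel(278,155,320,193,26,36)); rep("postC",sel(278,150,320,193,60,80)); rep("tin all",sel(278,155,320,193,5,36))
yel=(hsv[...,0]>18)&(hsv[...,0]<34)&(hsv[...,1]>150)
rep("pan",sel(360,140,435,205,12,30,yel)); rep("pan all",sel(360,140,435,205,-5,30,yel)); rep("bars",sel(360,150,435,205,68,82))
blue=(hsv[...,0]>100)&(hsv[...,0]<125)&(hsv[...,1]>120)
rep("tray rim",sel(140,170,240,275,25,36,blue)); rep("tray all",sel(140,170,240,275,-5,36,blue))
rep("scraper",sel(250,180,282,264,3,25)); rep("handle",sel(250,222,282,264,9,25)); rep("blade",sel(250,183,282,215,2.5,25))
rep("tape",sel(215,125,260,170,18,32)); rep("tester",sel(435,185,482,248,25,50));rep("toolbox",sel(245,75,385,140,30,300))
rep("pliers",sel(160,185,196,262,6,25,~blue))
E
python3 meas.py top0.npz
python3 - <<'E'
import cv2
a=cv2.imread('pics/top0.png')[130:285,145:485]
cv2.imwrite('pics/top0c.png',cv2.resize(a,(800,365),interpolation=cv2.INTER_CUBIC))
E
```

```text
table 1043 mean [ 3.740e+02  1.388e+02 -2.000e-01] rect [374.  139.3 182.1  36.2  88.3] z [-3.3 -0.1  2.7]
postL top 37 mean [454.6   7.8  69.2] rect [455.    7.7  15.9  14.1  43.1] z [65.9 69.2 71.7]
postR top 41 mean [ 448.  -216.    68.5] rect [ 448.3 -216.5   15.3   14.8   26.7] z [63.3 69.3 71.7]
postL foot 45 mean [450.6   7.6  13.9] rect [453.2   6.8  26.3  26.1  88.2] z [10.4 13.7 17.5]
postR foot 48 mean [ 447.7 -212.    14. ] rect [ 447.9 -214.3   28.    22.4   19.6] z [ 9.4 13.2 22. ]
grpA 547 mean [ 437.5 -100.2  120.1] rect [ 438.6 -100.7  124.4   27.5    5.5] z [110.5 114.5 143.3]
grpA plates 136 mean [ 435.9 -100.2  131.7] rect [ 437.8 -100.8   86.9   27.4    5.6] z [128.7 131.9 134.6]
grpB 195 mean [ 670.7 -226.9  135.6] rect [ 672.3 -227.8   27.8  111.     1. ] z [120.9 135.  148.3]
tin rim 156 mean [646.2  42.2  31.7] rect [644.8  43.   77.9  78.2  87. ] z [27.7 31.7 35.2]
postC 38 mean [644.3  26.1  71.3] rect [644.8  26.1  13.   14.   87.3] z [64.2 72.6 74.7]
tin all 354 mean [648.2  41.9  21.3] rect [644.5  40.7  82.1  78.8  90. ] z [ 5.4 22.8 34. ]
pan 252 mean 
[... 445 characters left out ...]
5  83.6] z [-0.   3.5 28. ]
scraper 804 mean [524.2 131.7   9.1] rect [5.219e+02 1.347e+02 2.220e+02 8.370e+01 1.000e-01] z [ 3.3  6.9 17.7]
handle 308 mean [467.7 125.8  15.3] rect [468.7 126.3  98.7  22.    4.9] z [11.4 15.4 18.8]
blade 407 mean [582.1 135.    5. ] rect [582.6 134.5  87.7  81.3   2.2] z [2.7 4.8 8.3]
tape 450 mean [727.  208.9  23.9] rect [726.4 210.6 100.8  98.2  74.1] z [20.5 24.1 27.2]
tester 1286 mean [ 517.3 -368.7   32. ] rect [ 518.4 -370.1  144.4   65.7   15. ] z [27.  31.9 37.3]
toolbox 7247 mean [799.5  -1.6 115.1] rect [816.5  -1.4 121.3 342.    0. ] z [ 51.9 126.1 131.9]
pliers 550 mean [531.2 372.7  12.8] rect [524.6 359.7 182.4  72.9   2.2] z [ 6.8 13.1 17.4]
```

View pics/top0c.png

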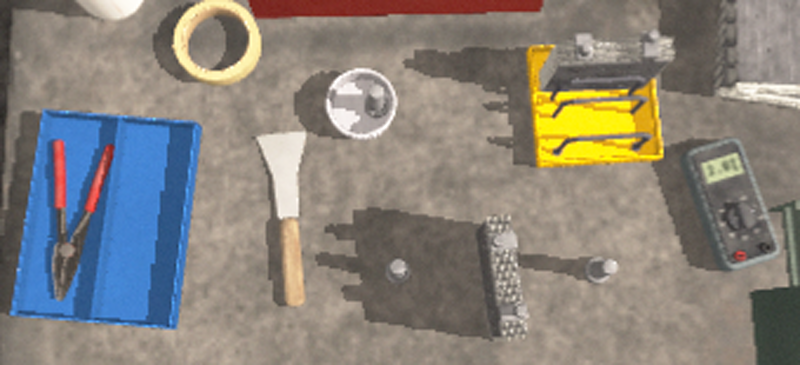

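```bash
cat > m2.py <<'E'
from meas import *
from scipy.optimize import least_squares
print("----")
P=sel(275,150,322,196,22,38)
for R0 in (38.75,40):
    r=least_squares(lambda q:np.hypot(P[:,0]-q[0],P[:,1]-q[1])-R0,[645,43],loss="soft_l1"); print("tin",r.x.round(2),np.abs(r.fun).mean().round(2))
Rz=np.array([[np.cos(.0244),-np.sin(.0244)],[np.sin(.0244),np.cos(.0244)]])
B=sel(360,150,435,205,66,84); l=(B[:,:2]-[641.2,-225.4])@Rz
print(np.histogram(l[:,0],bins=np.arange(-60,72,4)))
for x0 in(-53,-11,11,53):
    m=abs(l[:,0]-x0)<8; 
    if m.sum()>8: print(x0,m.sum(),l[m].mean(0).round(1),l[m][:,1].min().round(1),l[m][:,1].max().round(1), "slope",np.polyfit(l[m][:,1],l[m][:,0],1).round(3))
e=c["image"][150:200,272:325]; cv2.imwrite("pics/tin.png",cv2.resize(e,None,fx=11,fy=11,interpolation=cv2.INTER_CUBIC))
print(bot.tip_reach)
for p,y in(([454.6,7.8,52],0),([454.6,7.8,52],90),([661,52,56],120),([661,52,56],-60),([629,52,56],60),([448,-216,52],0),([438.6,-100.7,117],95.5),([438.6,-100.7,117],-84.5),([609,-226,120],1.4),([609,-226,120],181.4),([493.6,128.5,23],94.9),([493,290,27],83.7)):
    q=bot.ik(p,down(np.radians(y))); print(p,y,None if q is None else np.round(q,2))
E
python3 m2.py top0.npz | sed -n '/----/,$p'
```

```text
----
tin [643.66  44.36] 2.97
tin [643.15  44.83] 3.86
(array([ 0, 58, 28,  0,  0,  0,  0,  0,  0,  0,  0, 32, 51,  3,  0,  0,  4,
       53, 25, 87,  4,  2,  2,  4,  1,  1,  0,  0,  0,  0,  0,  0]), array([-60, -56, -52, -48, -44, -40, -36, -32, -28, -24, -20, -16, -12,
        -8,  -4,   0,   4,   8,  12,  16,  20,  24,  28,  32,  36,  40,
        44,  48,  52,  56,  60,  64,  68]))
-53 86 [-53.    2.2] -45.8 45.4 slope [-1.1000e-02 -5.3016e+01]
-11 86 [-11.2   1.7] -44.5 49.2 slope [-6.0000e-03 -1.1164e+01]
11 167 [14.3  0.8] -63.8 56.7 slope [-5.0000e-03  1.4353e+01]
19.0
[454.6, 7.8, 52] 0 [-0.06  0.38  1.95 -0.    0.81 -0.06]
[454.6, 7.8, 52] 90 [-0.06  0.38  1.95 -0.    0.81 -1.63]
[661, 52, 56] 120 [ 0.02  0.75  1.32 -0.    1.07 -2.07]
[661, 52, 56] -60 [ 0.02  0.75  1.32 -0.    1.07  1.07]
[629, 52, 56] 60 [ 0.02  0.69  1.43 -0.    1.02 -1.02]
[448, -216, 52] 0 [-0.52  0.45  1.84 -0.    0.85 -0.52]
[438.6, -100.7, 117] 95.5 [-0.31  0.25  1.93 -0.    0.96 -1.97]
[438.6, -100.7, 117] -84.5 [-0.31  0.25  1.93 -0.    0.96  1.17]
[609, -226, 120] 1.4 [-0.41  0.64  1.34 -0.    1.16 -0.44]
[609, -226, 120] 181.4 None
[493.6, 128.5, 23] 94.9 [ 0.18  0.53  1.81 -0.    0.81 -1.47]
[493, 290, 27] 83.7 [ 0.47  0.62  1.62 -0.    0.89 -0.99]
```

View pics/tin.png

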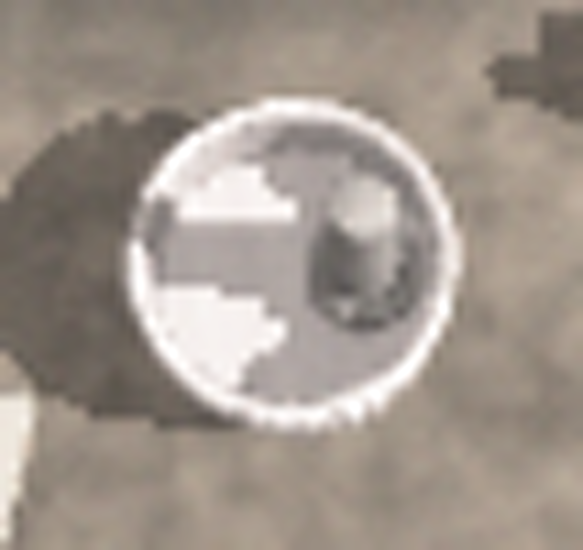

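The tin's rim is centred at pixel (298.3,173.2). The top of the post inside it is at (304.6,168.1) and its foot is clear of the wall. I'll project those pixels onto planes at their known heights.

```bash
cat >> h.py <<'E'
def pix(c,u,v,z):
    h=400; f=h/2/np.tan(np.radians(c["fovy"])/2)
    K=np.array([[f,0,c["cx"]],[0,f,c["cy"]],[0,0,1]])
    p=cv2.undistortPoints(np.array([[[u,v]]],float),K,np.array([c["k1"],0,0,0.])).ravel()
    d=rot(c["attitude"])@np.array([p[0],p[1],1]); e=np.array(c["eye"]); return (e+d*(z-e[2])/d[2]).round(1)
E
python3 - <<'E'
from h import *
c=dict(np.load("top0.npz"))
print(pix(c,298.3,173.2,32),pix(c,304.6,168.1,73), "foot", pix(c,272+362/11-.5,150+265/11-.5,22))
# post A: squeeze-centre in both directions, lift
g=lambda p,y,**k:bot.move_to(p,down(np.radians(y)))
x,y=454.2,7.6
g([x,y,150],90); bot.servo_line([x,y,52],speed=200)
bot.move_gripper(16,30); print(bot.read_state()["grip_width"],bot.read_state()["ft_force"])
bot.move_gripper(60); bot.servo_line([x,y,90],speed=200); g([x,y,90],0); bot.servo_line([x,y,52],speed=200)
bot.move_gripper(16,40); s=bot.read_state(); print(s["grip_width"],s["ft_force"],s["clock"])
bot.servo_line([x,y,150],speed=200)
s=bot.read_state(); print(s["grip_width"],s["ft_force"],s["ee_pos"],s["clock"])
for n in("scene","top"):
    c=bot.read_camera(n); np.savez(n+"1.npz",**c); cv2.imwrite(f"pics/{n}1.png",c["image"])
a=cv2.imread("pics/scene1.png")[140:300,150:450];cv2.imwrite("pics/s1c.png",cv2.resize(a,(800,427)))
E
```

```text
[643.8  43.4  32. ] [646.3  25.8  73. ] foot [644.8  27.3  22. ]
16.462027557125577 [-0.73411942  2.47058132  5.94068534]
16.542553184920028 [-1.72340239  0.85641604  6.90897077] 6.65
16.436999284893442 [-0.75002479  0.15159894 -3.11335901] [453.70293836   7.64396493 149.11293512] 7.2917
```

View pics/s1c.png

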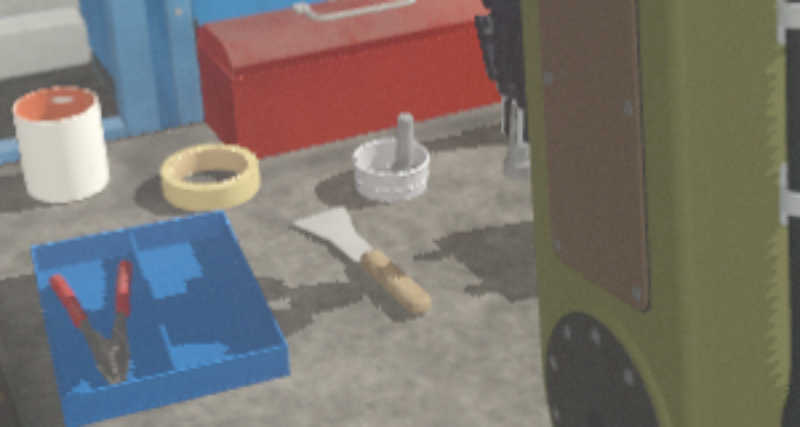

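The post is held upright and off the bench, just visible at (515,155) in the crop. I'll hover it over its spot in the tin and check the position in the camera.

Run:
```python
from h import *
x,y=644.3+16.2,43.2+9.8
bot.move_to([x,y,150],down(np.radians(120) if 0 else np.radians(-60)))
bot.servo_line([x,y,93],speed=150); bot.dwell(.2)
s=bot.read_state(); print(s["ee_pos"],s["clock"])
for n in("scene","top"):
    c=bot.read_camera(n); np.savez(n+"2.npz",**c)
    if n=="scene": a=c["image"][150:225,265:340]
    else: b=c["image"][120:200,260:340]
cv2.imwrite("pics/h2.png",np.hstack([cv2.resize(k,(400,400),interpolation=cv2.INTER_CUBIC) for k in(a,b)]))
```

```text
[660.97609902  52.98967711  94.33964863] 9.175
```

View pics/h2.png

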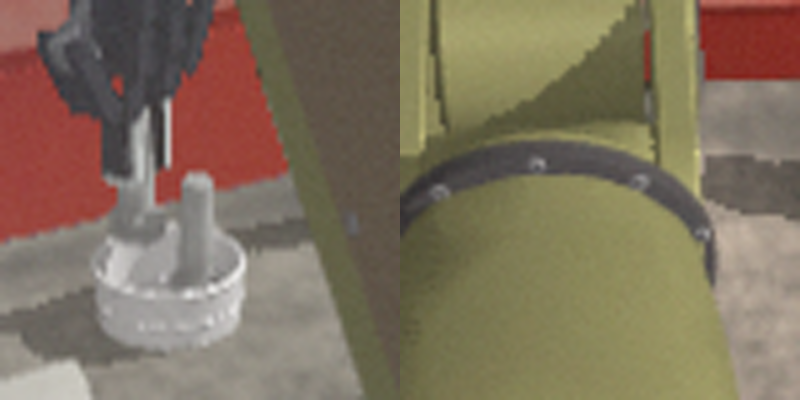

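```bash
cat >> h.py <<'E'
def proj(c,p):
    f=200/np.tan(np.radians(c["fovy"])/2); q=rot(c["attitude"]).T@(np.array(p,float)-c["eye"]); s=q[:2]/q[2]; s=s*(1+c["k1"]*(s@s))
    return np.array([c["cx"],c["cy"]])+f*s
E
python3 - <<'E'
from h import *
c=dict(np.load("scene2.npz"))
C=lambda p:((proj(c,p)-[265,150]+.5)*400/75).round(1)
print("shank",C([661,53,80]),C([661,53,61]),"foot bottom ctr",C([661,53,42]))
print("Ctop",C([645.5,26.5,73]),"C low",C([645.5,26.5,35]))
t=np.linspace(0,2*np.pi,100);r=np.array([C([644.3+40*np.cos(a),43.2+40*np.sin(a),32]) for a in t]); print("rim",r.min(0),r.max(0))
f=np.array([C([661+14.5*np.cos(a),53+14.5*np.sin(a),42]) for a in t]); print("foot",f.min(0),f.max(0))
for d in([1,0,0],[0,1,0]): print((proj(c,np.array([650,43,40])+d)-proj(c,[650,43,40]))*5.33)
# image edges along rows of the crop
a=cv2.cvtColor(c["image"][150:225,265:340],cv2.COLOR_BGR2GRAY); np.set_printoptions(linewidth=250)
for v in (30,33,36,41,43,45): print(v,a[v,15:50])
W=cloud(c); 
for v in (31,33,41,43):print(v,c["depth"][150+v,280:315].astype(int))
E
```

```text
shank [139.9 166.7] [140.9 200. ] foot bottom ctr [141.8 232.9]
Ctop [200.2 180.1] C low [201.3 245.9]
rim [ 95.6 223.7] [251.  296.5]
foot [113.7 220.1] [169.9 245.9]
[-0.84739547 -0.79020807]
[-1.74466803  0.42250054]
30 [ 95  93  96  90  68  66  67  66  79 102 159 196 144 149  67  69 186  99  93  90  93  90  90  92  95  93  93  91  95  92  92  90  91  90  92]
33 [ 93  94  95  97 115 137 119 115 100 122 156 186 145 168  95  94  91  93  89 123 175 171 176 174 142  95  92  95  93  92  94  93  95  99 106]
36 [ 92  91  92  92  90  93  94 116 123 129 131 141 157 170  98  94  90  91  88 121 126 128 130 144 166 132 129 127 128 124 124 125 124 122 122]
41 [115 115 113 121 141 127 114 109 120 116 144 149 121 122 122 120 143 159 130 123 127 132 135 154 171 141 129 129 127 126 124 127 129 114 117]
43 [132 132 132 133 132 120 115 111 111 114 114 114 111 115 114 116 167 163 153 122 131 133 139 154 170 180 158 120 100 100 100  95  98  95  97]
45 [123 124 125 127 140 181 171 164 142 140 140 129 120 133 145 159 160 162 144 124 130 135 133 149 165 159 157 163 172 153 103  99  97  99  97]
31 [1362 1362 1369 1364    0 1244 1244 1242 1241 1245 1243 1240 1255 1257 1266 1267 1265 1395 1396 1395 1395 1395 1400 1407 1411 1403 1410 1410 1413 1416 1414 1415 1417 1418 1426]
33 [1370 1368 1371 1367 1260 1254 1248 1249 1242 1246 1243 1250 1255 1261 1389 1396 1391 1396 1397 1400 1268 1273 1269 1271 1403 1410 1413 1414 1413 1415 1418 1422 1421 1426 1431]
41 [1378 1380 1376 1380 1386 1277 1265 1265 1268 1262 1266 1261 1263 1266 1265 1270 1385 1387 1385 1269 1265 1269 1267 1268 1267 1392 1384 1390 1387 1393 1385 1389 1389 1390 1389]
43 [1378 1374 1370 1374 1372 1280 1268 1267 1267 1265 1267 1266 1265 1266 1270 1275 1310 1303 1303 1268 1270 1264 1269 1267 1276 1377 1376 1375 1374 1377 1374 1378 1375 1380 1377]
```

```bash
cat >> h.py <<'E'
def st(m=""):
    s=bot.read_state(); print(m,s["ee_pos"].round(1),"F",s["ft_force"].round(1),"w",round(s["grip_width"],1),"t",s["clock"]); return s
E
python3 - <<'E'
from h import *
x,y=644.3+16.2,43.2+9.5
bot.servo_line([x,y,62],speed=80); st()
print(bot.servo_line([x,y,50],speed=25,until_force=6)); s=st("down")
if s["ee_pos"][2]<57.5:
    bot.move_gripper(32); st("open"); bot.servo_line([x,y,140],speed=200)
    # post B
    q=down(np.radians(-60)); 
    x,y=448.2,-216.2
    bot.move_gripper(85)
    bot.move_to([x,y,130],down(np.radians(90))); 
    c=bot.read_camera("top"); np.savez("top3.npz",**c)
    c=bot.read_camera("scene"); np.savez("scene3.npz",**c); a=c["image"][150:225,265:340]; cv2.imwrite("pics/h3.png",cv2.resize(a,(500,500),interpolation=cv2.INTER_CUBIC))
    st()
E
```

```text
[660.4  52.7  61.6] F [ 0.7  0.3 -1.3] w 16.7 t 9.8167
True
down [660.8  53.   55.4] F [-0.4  0.5  5.6] w 16.6 t 10.1833
open [660.3  52.7  54.4] F [ 0.7 -0.4 -0.5] w 32.4 t 10.4833
 [ 448.3 -216.1  130. ] F [-0.1 -0.6  0.2] w 85.5 t 14.3917
```

Run:
```python
from h import *
a=cv2.imread("pics/h3.png")[:400,:]; c=dict(np.load("top3.npz")); b=c["image"][150:200,272:325]
cv2.imwrite("pics/h3b.png",np.hstack([cv2.resize(a,(375,300)),cv2.resize(b,(424,400),interpolation=cv2.INTER_CUBIC)[:300]]))
```

```text
(no output)
```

View pics/h3b.png

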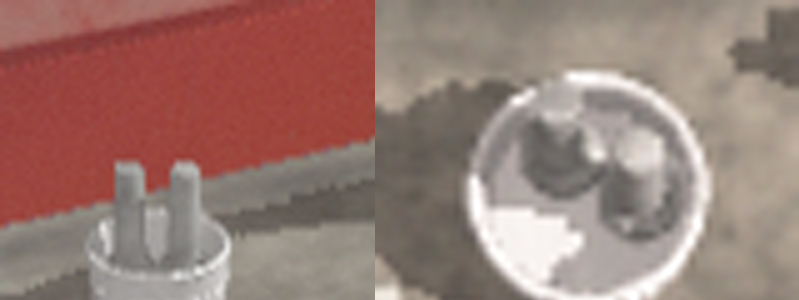

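Post A stands upright in the tin, its top at crop (185,97) on the right, and post C has not moved. I'll use A's known position as a calibration check and then place post B.

Run:
```python
from h import *
c=dict(np.load("top3.npz"))
print("A",pix(c,272+185/8-.5,150+97/8-.5,73),"C",pix(c,272+264/8-.5,150+145/8-.5,73))
W=cloud(c)[150:200,272:325].reshape(-1,3); P=W[(W[:,2]>66)&(W[:,2]<80)]
for s in(P[P[:,1]>39],P[P[:,1]<=39]): print(s.mean(0).round(1),len(s))
W=cloud(c)[150:200,272:325].reshape(-1,3); P=W[(W[:,2]>27)&(W[:,2]<37)]; print("rim",P.min(0),P.max(0))
x,y=448.2,-216.2
bot.servo_line([x,y,52],speed=200); bot.move_gripper(16,30); st()
bot.move_gripper(60); bot.servo_line([x,y,90],speed=250); bot.move_to([x,y,90],down(0)); bot.servo_line([x,y,52],speed=200)
bot.move_gripper(16,40); st(); bot.servo_line([x,y,150],speed=250); st("lift")
```

```text
A [664.2  51.   73. ] C [647.5  26.   73. ]
[662.1  52.3  72.1] 36
[645.4  26.1  72.4] 32
rim [605.08569442   4.08372668  27.24578014] [683.94941368  81.84808787  36.93971505]
 [ 448.4 -216.3   52.4] F [-0.3 -0.1  5.8] w 16.5 t 15.5833
 [ 448.4 -216.4   52.8] F [-2.4  0.5  6.6] w 16.4 t 18.5833
lift [ 448.  -216.1  149.9] F [-0.1  0.6 -3.3] w 16.4 t 19.125
```

Run:
```python
from h import *
x,y=627,52.6
q=down(np.radians(60)); 
bot.move_to([x,y,150],q); bot.servo_line([x,y,62],speed=120); st()
print(bot.servo_line([x,y,50],speed=25,until_force=6)); s=st("down")
if s["ee_pos"][2]<57.8:
    bot.move_gripper(32); st("open"); bot.servo_line([x,y,140],speed=250)
    bot.move_gripper(85)
    bot.move_to([438,-100.7,200],down(np.radians(95.5)))
    c=bot.read_camera("top"); np.savez("top4.npz",**c)
    W=cloud(c)[145:200,272:325].reshape(-1,3); P=W[(W[:,2]>64)&(W[:,2]<82)]
    for m in((P[:,1]<39),(P[:,1]>39)&(P[:,0]>645),(P[:,1]>39)&(P[:,0]<645)): print(P[m].mean(0).round(1),m.sum())
    s=bot.read_camera("scene"); np.savez("scene4.npz",**s)
    cv2.imwrite("pics/h4.png",np.hstack([cv2.resize(k,(400,400),interpolation=cv2.INTER_CUBIC) for k in(s["image"][150:225,265:340],c["image"][145:200,270:325])]))
    st()
```

```text
[627.5  52.5  62.9] F [ 0.2  0.2 -1.7] w 16.6 t 21.2333
True
down [627.4  52.4  55.5] F [-0.8 -0.9  5. ] w 16.5 t 21.6
open [626.9  52.6  54.7] F [ 0.9  0.1 -0.6] w 31.9 t 21.9
[645.3  26.1  71.8] 33
[661.6  52.4  71.4] 39
[626.3  50.8  72.4] 36
 [ 438.6 -100.3  199.8] F [-0.6  0.2 -0.3] w 84.9 t 24.0417
```

View pics/h4.png

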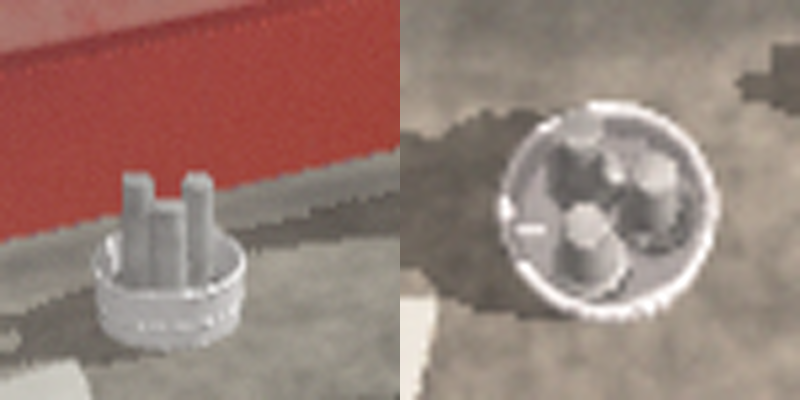

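All three posts stand upright and flat in the tin as a close triangle, with their tops at about (135,175), (170,203) and (198,178) on the left. Next is the plate group.

```bash
cat > grp.py <<'E'
from h import *
x,y=437.6,-100.2
bot.servo_line([x,y,117],speed=120); bot.move_gripper(26,90); st("grip")
bot.servo_line([x,y,275],speed=180); st("lift")
X,Y=608.5,-225.5; q=down(np.radians(1.7))
bot.move_to([X,Y,275],q); bot.servo_line([X,Y,205],speed=120); bot.dwell(.2); st("hover")
c=bot.read_camera("top"); s=bot.read_camera("scene"); np.savez("top5.npz",**c); np.savez("scene5.npz",**s)
cv2.imwrite("pics/h5.png",np.hstack([cv2.resize(k,(400,400),interpolation=cv2.INTER_CUBIC) for k in(s["image"][110:230,310:430],c["image"][125:215,355:445])]))
E
python3 grp.py
```

```text
Traceback (most recent call last):
  File "grp.py", line 1, in <module>
    from h import *
  File "h.py", line 2, in <module>
    from rig import bot
  File "scipy/spatial/_ckdtree.pyx", line 11, in init scipy.spatial._ckdtree
  File "grp.py", line 3, in <module>
    bot.servo_line([x,y,117],speed=120); bot.move_gripper(26,90); st("grip")
    ^^^
NameError: name 'bot' is not defined
```

My script's name clashed with the stdlib `grp` module. Nothing moved, so I'll rename it and rerun.

```bash
mv grp.py plate_step.py; rm -rf __pycache__/grp*; python3 plate_step.py
```

```text
grip [ 437.7 -100.2  117.3] F [-1.4  1.3  6.3] w 27.3 t 25.4583
lift [ 437.1 -100.1  273.6] F [ 0.3  0.2 -8.1] w 26.9 t 26.4833
hover [ 608.7 -225.6  205.9] F [ 0.3 -0.2 -8.6] w 26.5 t 28.7833
```

View pics/h5.png

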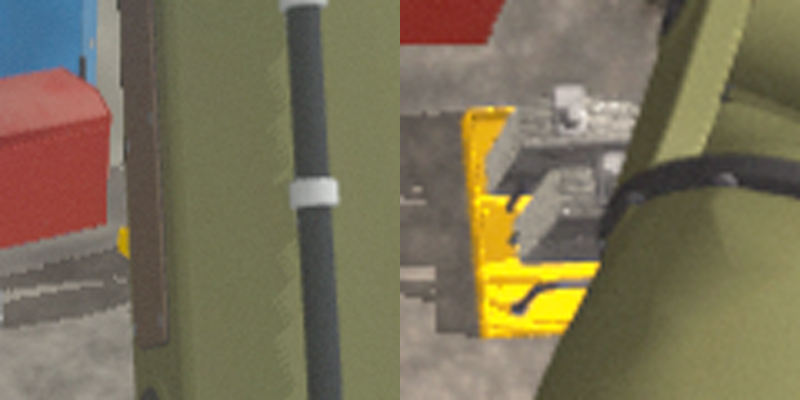

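The group hangs parallel to the bay, with its left end inside the pan's left wall at about (520,260) on the right. I'll check the end position numerically, then lower it under a force guard.

Run:
```python
from h import *
c=dict(np.load("top5.npz")); W=cloud(c)[125:215,355:400].reshape(-1,3)
P=W[(W[:,2]>195)&(W[:,2]<240)&(W[:,0]<640)]; Q=W[(W[:,2]>110)&(W[:,2]<138)&(W[:,0]>640)]; T=W[(W[:,2]>15)&(W[:,2]<26)]
ye=np.percentile(P[:,1],99); print("held y end",ye,"x range",np.percentile(P[:,0],[2,98]),"grpB y",np.percentile(Q[:,1],99) if len(Q) else 0,"pan yend",np.percentile(T[:,1],98))
if abs(ye+162.5)<4:
    X,Y=608.5,-225.5
    r=bot.servo_line([X,Y,128],speed=60,until_force=10); st(r)
    if not r:
        print(bot.servo_line([X,Y,115],speed=25,until_force=8)); s=st("down")
        if s["ee_pos"][2]<123:
            bot.move_gripper(42); st("open"); bot.servo_line([X,Y,230],speed=200); st()
```

```text
held y end -163.90515897345566 x range [594.55479144 621.20153697] grpB y -164.57536891594603 pan yend -123.42873092527509
False [ 608.7 -225.6  128.5] F [ 0.2 -0.2 -8.9] w 26.7 t 30.3167
True
down [ 608.8 -225.6  120.2] F [-0.4  0.7  4.6] w 26.9 t 30.7083
open [ 607.9 -225.3  118.6] F [-0.4 -0.   0.3] w 41.9 t 31.0083
 [ 608.1 -225.3  228.6] F [ 0.6 -0.5 -0. ] w 42.1 t 31.7167
```

Run:
```python
from h import *
x,y=493,129
bot.move_gripper(60)
bot.move_to([x,y,110],down(np.radians(94.9)))
c=bot.read_camera("top"); np.savez("top6.npz",**c)
bot.servo_line([x,y,23],speed=120); st(); bot.move_gripper(20,70); st("grip")
bot.servo_line([x,y,110],speed=150); st("lift")
X,Y=491.5,291.3
bot.move_to([X,Y,110],down(np.radians(83.7))); bot.servo_line([X,Y,38],speed=120); bot.dwell(.1); st("hover")
s=bot.read_camera("scene"); np.savez("scene6.npz",**s)
cv2.imwrite("pics/h6.png",np.hstack([cv2.resize(k,(400,300),interpolation=cv2.INTER_CUBIC) for k in(s["image"][190:310,150:310],c["image"][130:220,345:465])]))
```

```text
[493.4 129.   23.6] F [ 0.6 -0.2  0.4] w 60.2 t 34.4167
grip [493.3 129.1  23.7] F [-1.7 -0.8  5.3] w 20.6 t 34.8667
lift [492.5 128.9 109.2] F [ 0.1  0.2 -2. ] w 20.7 t 35.6
hover [492.  291.4  39. ] F [-0.1  0.7 -2. ] w 21.0 t 37.1417
```

View pics/h6.png

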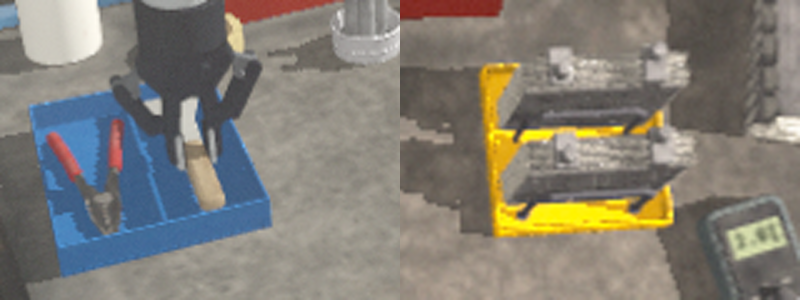

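The group stands in the free bay parallel to group_b, at (590,165) on the right. The scraper hovers level over the free compartment, with its handle at (205,180) on the left. I'll lower it now.

```bash
python3 - <<'E'
from h import *
X,Y=491.5,291.3
print(bot.servo_line([X,Y,21.5],speed=25,until_force=4)); s=st("down")
if s["ee_pos"][2]<29:
    bot.move_gripper(36); st("open"); bot.servo_line([X,Y,130],speed=150)
    bot.move_joints([-1.35,.3,1.521,0,1.321,-.067]); st()
    c=bot.read_camera("top"); np.savez("top7.npz",**c); cv2.imwrite("pics/h7.png",cv2.resize(c["image"][130:285,145:485],(800,365),interpolation=cv2.INTER_CUBIC))
E
python3 meas.py top7.npz | egrep "grp|tin rim|tray rim|tape|tester|pliers"
```

```text
True
down [491.5 291.3  26.7] F [-1.8 -0.1  6.6] w 20.9 t 37.6833
open [491.1 291.1  26.1] F [ 0.1  0.2 -0.2] w 35.9 t 37.9833
 [ 156.4 -527.2  250.1] F [0.8 0.4 0. ] w 35.8 t 41.95
grpA few 0
grpA plates few 0
grpB 254 mean [ 658.7 -228.8  136.1] rect [ 651.2 -222.2  119.6   74.4   85.4] z [120.4 135.4 148.9]
tin rim 167 mean [643.   42.7  31.7] rect [644.4  42.9  77.6  78.2  89.7] z [27.4 32.  34.8]
tray rim 465 mean [518.1 328.   28.6] rect [521.9 331.1 178.1 231.3  83.7] z [25.4 28.5 32.4]
tape 457 mean [726.8 209.5  23.7] rect [726.2 210.3  98.6  97.9  72.8] z [19.8 23.9 26.8]
tester 1277 mean [ 517.2 -368.8   32. ] rect [ 518.3 -370.2  143.5   65.6   15.1] z [27.1 31.8 37.4]
pliers 543 mean [531.4 372.4  13. ] rect [521.3 371.8  74.6 179.9  83.3] z [ 6.8 13.4 17.6]
```

View pics/h7.png

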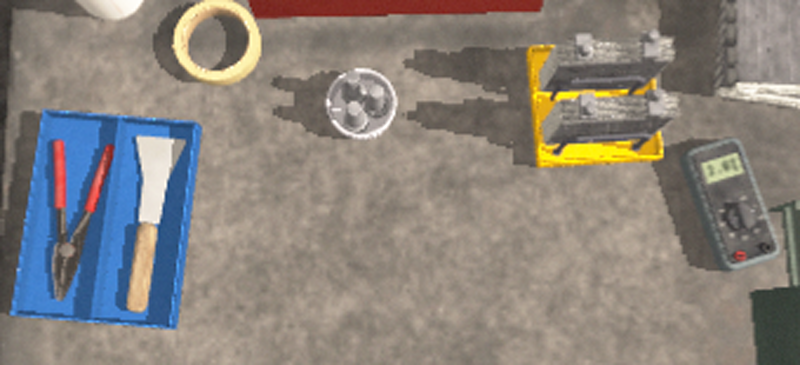

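Everything is in place: three posts in the tin at (362,103), both groups in the carrier at (600,90), and the scraper flat in the free compartment at (155,220). The tape, tester and pliers have not moved.

```bash
python3 -c "
from rig import bot; print(bot.finish_job())"
```

```text
the job is handed in; nothing more can be done
None
```

The job is handed in at about 42 s of the 72 s allowed, before any verdict was shown: both posts are in the tin, the plate group is in the free bay, the scraper lies flat in the free compartment, and the final picture shows nothing else moved.

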